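# Find the spacer's blind hole on the pin and present it hole-up

## Robot

A 7-joint arm with a two-finger parallel gripper is mounted at the origin on the work surface. World frame = base frame: x ahead of the robot, y to its left, z up, the work surface at z = 0. Lengths are in m, angles in rad, forces in N, time in s.
With the tool pointing down it reaches from about 0.425 to 0.925 m from the base axis. Payload 6.8 kg.
Tool frame: the origin (TCP) lies midway between the tips of the shut fingers; the grasp point (between the pads) lies 19 mm behind it; z points along the fingers, y is the direction in which the jaws open and shut (so a half turn about z gives the same grasp; the last joint's range is limited). The gripper opens to 85 mm and grips with 20 to 120 N. Pads are 22 mm wide; open, the fingers measure 114 mm over their backs; the gripper's body (76 mm by 85 mm) begins 54 mm behind the grasp point. The pads swing forward as they close: fully open they stand 13 mm farther back than shut.
Start: joints at [-1.41, 0.477, 0.022, 1.555, -0.011, 1.109, -0.083], TCP at [0.179, 0.651, 0.231] pointing down, gripper open.
Joint ranges: [-2.96, 2.96], [-0.34, 2.1], [-1.41, 1.46], [0.24, 2.44], [-1.37, 4.51], [0.17, 1.92], [-2.96, 2.96]. Speed limits (rad/s): [2.39, 2.39, 3.14, 3.14, 3.14, 3.14, 3.14].

## Interface

Orientations are given as a rotation vector (axis times angle).
In Python, from bench import r gives the robot as it stands. The module is installed in compiled form; this text tells all that it offers.
- The arm moves only by the tool play_rows, never from a script. Its argument "plan" is a list of rows, each a list of 7 numbers: the shift along the world's x, y, z in mm, then the turn, a rotation vector about the world's x, y, z in rad, then the finger opening in mm, from 0 to 85.4. A call has 1 to 12 rows; each row is the pose to reach, as a shift and turn from the pose commanded when the call began; what a row does not reach only later rows make up. A row lasts 1/10 s, in which the tool goes at most 50 mm and 8.59 degrees, less where a joint would pass 70% of its speed; a pose out of reach is approached as far as the arm can. A call with a gripper value outside its range is refused whole. The fingers move at their own pace and stop on an object; "grip_force" is the grip in N (left out, the last holds). Time passes only in rows, so rows that repeat a pose let the fingers close. It gives the time, the measured TCP pose, the force and the opening at its end, in the units of the state.
- r.get_obs(): the state, without advancing time (a new reading comes with each control period).
- r.grab_frame(name): name is "scene" or "top" or "wrist"; returns a dict with "color" (384x512x3 uint8, blue, green, red), "z_map" (384x512 float32, m along the optical axis (not along the pixel's ray), 0 where there is no reading), "camera_matrix" (3x3 intrinsics, pixels), "R" (3x3) and "t" (3): a world point X has camera coordinates R X + t. Camera axes: x right, y down, z forward; pixel columns grow to the right and rows downward; lengths in m; the calibration is good to about 2 mm. A picture is of the moment at which its call begins.
- r.hand_in(): hands the job in, once; it reports no verdict.
The state is a dict: "clock": time; "joints": joint angles; "qvel": joint speeds; "tau": joint torques, N m; "tcp_pos": TCP position; "orientation": TCP orientation; "contact_force": force on the tool from outside, world axes, zero at the start; "moment": the same for the moment, N m; "grip_width": finger opening in m.
Only numpy, scipy, OpenCV 4.12 (cv2) and the standard library are available. Lean on these libraries where they do the work, as an engineer would, in place of code of your own. Each camera call takes 0.05 s, during which the arm holds its last target.

## Task

One end of the square aluminium spacer has a blind hole and the other is plain: pick the spacer up, try its ends on the level pin of the fixture until one slides on, and push it fully home, to the bottom of the hole. Then draw it off, turn it so that the hole points straight up and hold it still like that, in the gripper, at least 20 cm above the bench: the program finishes while holding it. Leave the other loose things where they are.

Things in the scene. Friction and masses are not known exactly. Their poses are not given: they have to be found in the camera images.
- spacer: Loose square aluminium bar, 34 x 34 x 64 mm long, about 0.2 kg, lying on its side at any yaw. Origin at its centre, x along its length, ends 32 mm either way. One end is plain, the other has a central round blind hole, 18 mm wide, 32 mm deep (bottom at the origin). Whether +x or -x is not told: feel it on the pin (a plain end stops at the tip, the hole slides on 32 mm) or look at the ends.
- gauge: Fixed pin fixture: dark steel base 150 x 90 x 12 mm (x, y, z), origin under its centre. A grey upright, 50 mm wide, has its near face 35 mm to +x of the origin and its top 86 mm above the bench. A level rigid steel pin, 10 mm thick, domed, 50 mm long, its axis 70 mm above the bench, stands out of that face to -x (roughly towards the robot).
- pin_tip (a point): The very tip of the pin, on its axis, 70 mm above the bench, 50 mm from the upright's face. Axes as the fixture's: the pin points to -x, so a part is pushed on in the +x direction.
- bolt: Loose short steel hex bolt standing on its head (head 26 mm across, 53 mm tall in all), bystander, about 10 cm from the spacer's centre beyond one or the other of its ends. Origin under its head.
- collar: Loose dark steel collar lying flat, 30 mm across, 14 mm tall, bystander, about 10 cm from the spacer's centre beyond the other end. Origin at the centre of its underside.
- tub: Loose open white plastic tub, 100 mm across the rim, 75 mm tall, bystander. Origin under its centre.
- jar: Loose grey plastic jar with a black cap, 60 mm across, 75 mm tall, bystander. Origin under its centre.
- driver: Loose screwdriver lying on the bench, black handle, bystander. x axis along it, blade to +x.
- pipe_ring: Loose short piece of steel pipe standing on end, 56 mm across, 30 mm tall, bystander. Origin at the centre of its underside.
- carton: Loose closed cardboard carton, 90 x 70 x 50 mm, bystander. Origin under its centre.
Things that resemble listed ones, but are neither listed nor needed, are in the scene too. Leave any orange or yellow look-alike of the gauge alone. Several things have the shape of the spacer; the one meant has the colours described above.

How it is judged:
By the outcome, as a careful person would: the job done as asked, in the order asked, and still so for the second after the job is handed in, while the arm keeps its last pose, push and grip.
It also fails if it takes over 64 s, if anything falls off the work surface, if the arm or the gripper's body presses on something with over 40 N, if the wrist force passes 120 N, or if a joint passes its speed limit or range.

## Working session

There is one attempt and no reset: what is moved stays moved. The work goes in short steps, Python scripts to look and compute and a tool call to move; the robot and the scene stay as the last step left them, time stands still between calls to the robot, and variables do not carry over. Pictures are saved under pics/ and viewed, and the job is handed in when it is done.

Besides the shell and the picture viewer there is one more tool, called after "Request:" as name(argument=value, ...) on one line, values as JSON. play_rows: Moves the arm, as the interface text tells. Its arguments: {"type":"object","properties":{"plan":{"type":"array"},"grip_force":{"type":"number"}},"required":["plan"]}

```bash
mkdir -p pics
cat > h.py <<'E'
import numpy as np,cv2
from bench import r
def snap(n,f):
    d=r.grab_frame(n); cv2.imwrite('pics/'+f,d['color']); np.savez('pics/'+f[:-4]+'.npz',**d); return d
def load(f): return np.load('pics/'+f+'.npz')
def ray(d,u,v,z):
    K,R,t=d['camera_matrix'],d['R'],d['t']
    c=-R.T@t; w=R.T@np.linalg.solve(K,[u,v,1.0]); s=(z-c[2])/w[2]; return c+s*w
def pt(d,u,v):
    K,R,t=d['camera_matrix'],d['R'],d['t']
    Z=d['z_map'][int(round(v)),int(round(u))]; return R.T@(np.linalg.solve(K,[u,v,1.0])*Z-t)
def proj(d,X):
    p=d['camera_matrix']@(d['R']@np.array(X)+d['t']); return p[:2]/p[2]
E
python3 - <<'E'
from h import *
for n in ['scene','top','wrist']: 
    d=snap(n,n+'1.png'); print(n,-d['R'].T@d['t'],d['R'][2])
o=r.get_obs();print(o)
E
```

```text
scene [ 1.1305318  -0.88837677  0.75277521] [-0.48458053  0.67145069 -0.56065646]
top [ 0.33935366 -0.04270417  1.3532047 ] [ 0.15202523 -0.00417522 -0.98836779]
wrist [0.11171523 0.66869301 0.37262116] [ 0.26610209 -0.07426495 -0.96107981]
{'clock': 0.15, 'joints': array([-1.41008333,  0.47764917,  0.02234281,  1.55617387, -0.0115051 ,
        1.10929128, -0.08312928]), 'qvel': array([-4.86570105e-04, -2.39846435e-03,  7.00438296e-04, -3.47690141e-03,
        1.86289487e-05, -9.39437828e-05, -2.08457521e-03]), 'tau': array([ 2.67467447e-03, -5.96924329e+01,  1.60999708e+00, -2.81490844e+01,
        1.26028393e-02,  6.47007313e-03,  8.92654526e-06]), 'tcp_pos': array([0.17915633, 0.65034122, 0.23054417]), 'orientation': array([-4.20982668e-01, -3.11316127e+00,  2.18393412e-03]), 'contact_force': array([-0.58752397,  0.62902674, -0.02720795]), 'moment': array([ 0.04004687, -0.0274775 , -0.02053257]), 'grip_width': 0.08546609408330455}
```

View pics/scene1.png

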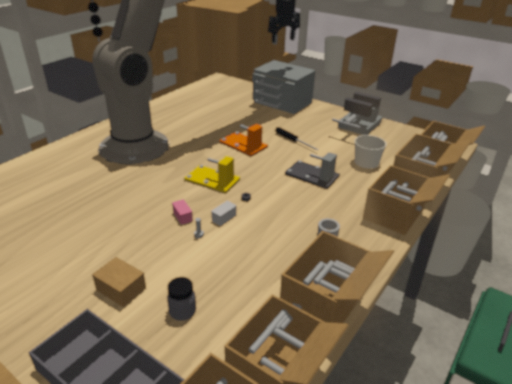

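View pics/top1.png

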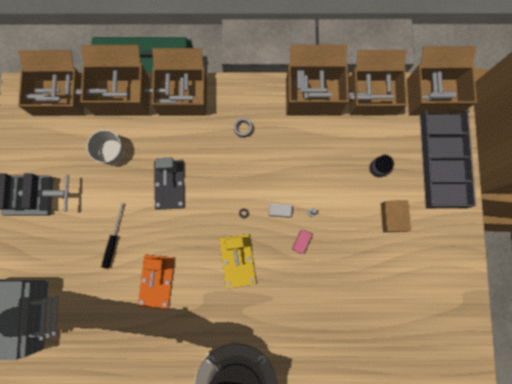

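View pics/wrist1.png

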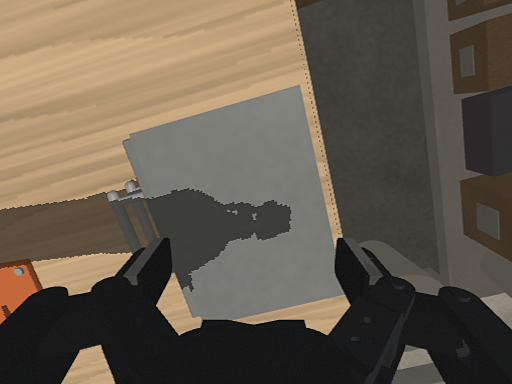

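Top view: the aluminium spacer is at (281,210), with a pink look-alike at (302,241). The dark gauge is at (169,183), with yellow (238,260) and orange (156,281) look-alikes. The bolt is at (313,212) and the collar at (244,212). The grey bar and the dark fixture fit the description. I'll confirm both in enlarged crops and measure them.

Run:
```python
from h import *
d=load('top1');c=d['color'];s=load('scene1')
A=cv2.resize(c[190:260,225:335],None,fx=5,fy=5,interpolation=cv2.INTER_CUBIC)[:350,:550]
B=cv2.resize(c[145:215,140:200],None,fx=4,fy=5,interpolation=cv2.INTER_CUBIC)
im=np.hstack([A,B]); 
S=np.hstack([cv2.resize(s['color'][180:240,165:265],None,fx=4,fy=4,interpolation=cv2.INTER_CUBIC),cv2.resize(s['color'][140:200,280:350],None,fx=5.57,fy=4,interpolation=cv2.INTER_CUBIC)])
S=S[:,:790]; S=np.pad(S,((0,0),(0,im.shape[1]-S.shape[1] if S.shape[1]<im.shape[1] else 0),(0,0)))
cv2.imwrite('pics/crop1.png',np.vstack([im,S[:,:im.shape[1]]])[:600])
# depth cloud
def cloud(d):
    Z=d['z_map'];v,u=np.mgrid[:384,:512];P=np.stack([u*Z,v*Z,Z],-1)@np.linalg.inv(d['camera_matrix']).T
    return (P-d['t'])@d['R']
for nm,d,bx in [('top',d,(262,300,198,222)),('scene',s,(205,242,198,228))]:
    P=cloud(d); x0,x1,y0,y1=bx; Q=P[y0:y1,x0:x1].reshape(-1,3); Q=Q[(Q[:,2]>.026)&(Q[:,2]<.045)]
    r_=cv2.minAreaRect((Q[:,:2]*1000).astype(np.float32)); print(nm,len(Q),r_,np.median(Q[:,2]),Q[:,:2].mean(0))
g=load('top1');P=cloud(g)[150:215,145:195].reshape(-1,3)
for lo,hi in [(.006,.02),(.055,.08),(.08,.095)]:
    Q=P[(P[:,2]>lo)&(P[:,2]<hi)]
    print(lo,len(Q),cv2.minAreaRect((Q[:,:2]*1000).astype(np.float32)),Q.mean(0))
P=cloud(s)[140:195,280:345].reshape(-1,3)
for lo,hi in [(.006,.02),(.06,.08),(.082,.095)]:
    Q=P[(P[:,2]>lo)&(P[:,2]<hi)]
    print('s',lo,len(Q),cv2.minAreaRect((Q[:,:2]*1000).astype(np.float32)),Q.mean(0))
```

```text
top 252 ((502.6644592285156, -131.95278930664062), (63.789188385009766, 34.57505798339844), 86.16304779052734) 0.0341714548737511 [ 0.50220262 -0.13183822]
scene 230 ((503.3916320800781, -131.84402465820312), (66.92918395996094, 39.00906753540039), 86.67829132080078) 0.032807245478447114 [ 0.50456056 -0.13468084]
0.006 1205 ((593.5668334960938, 203.79718017578125), (194.83538818359375, 150.64840698242188), 1.5282435417175293) [0.57322735 0.20128496 0.01258689]
0.055 100 ((608.0750122070312, 193.28390502929688), (61.32059097290039, 52.91801452636719), 24.320594787597656) [0.60800062 0.19989818 0.07242075]
0.08 176 ((621.352783203125, 206.33505249023438), (49.42401123046875, 53.00304412841797), 88.8059310913086) [0.63315037 0.20653976 0.08662442]
s 0.006 718 ((555.8456420898438, 267.5744934082031), (169.95269775390625, 277.7142028808594), 24.907255172729492) [0.57645249 0.20541637 0.01114606]
s 0.06 128 ((617.7466430664062, 195.63888549804688), (81.81748962402344, 50.444175720214844), 21.165451049804688) [0.62453992 0.19553703 0.07034805]
s 0.082 84 ((635.9288940429688, 205.67930603027344), (27.702503204345703, 55.96480941772461), 4.060311794281006) [0.63638448 0.20324717 0.08480984]
```

View pics/crop1.png

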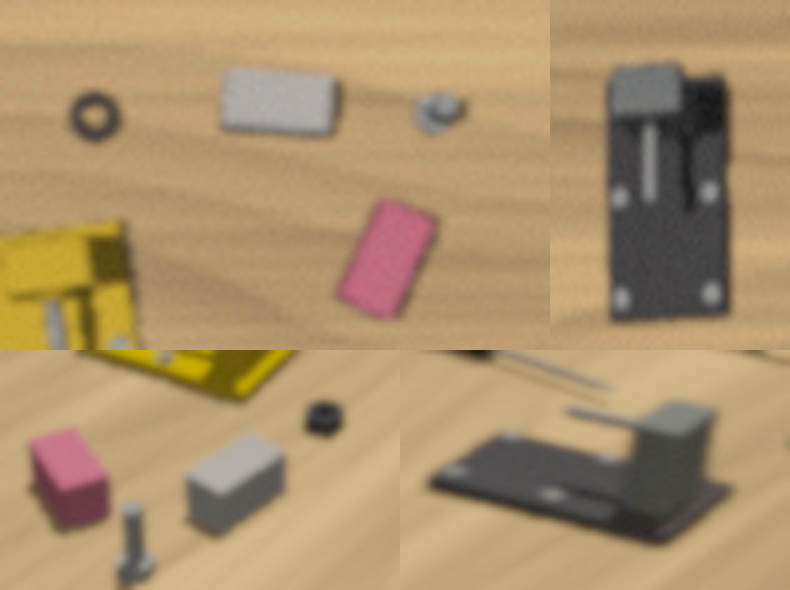

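The crops confirm the plain grey bar and the dark base with its grey upright. Next I'll find the gauge pose and look at the -y end of the spacer.

Run:
```python
from h import *
d=load('top1');c=d['color'];s=load('scene1')
hsv=cv2.cvtColor(c,cv2.COLOR_BGR2HSV)
sub=np.zeros(c.shape[:2],np.uint8); sub[150:215,145:195]=1
m=((hsv[...,1]<70)&(sub>0)).astype(np.uint8)
cs,_=cv2.findContours(m,cv2.RETR_EXTERNAL,cv2.CHAIN_APPROX_NONE);k=max(cs,key=cv2.contourArea)[:,0]
W=np.array([ray(d,u,v,.012)[:2] for u,v in k])*1000
# only base part (x<600) 
print('base rect',cv2.minAreaRect(W.astype(np.float32)), W.min(0),W.max(0))
# left and right edges, x<610
for sgn in (1,-1):
    E=[]
    for v in range(186,206):
        us=np.where(m[v])[0]; u=us.max()+.5 if sgn>0 else us.min()-.5
        E.append(ray(d,u,v,.012)[:2])
    E=np.array(E); p=np.polyfit(E[:,0],E[:,1],1); print('edge',p, E[:,0].min(),E[:,0].max(), np.degrees(np.arctan(p[0])))
# pin centerline
g=c[...].mean(2)
L=[]
for v in range(172,185):
    row=g[v,160:176]; w=np.clip(row-row.min()-25,0,None); 
    if w.sum()>0: u=160+(w*np.arange(16)).sum()/w.sum(); X=ray(d,u,v,.0745); L.append(X[:2]); print(v,row.astype(int),np.round(X[:2],4))
L=np.array(L)
E_=cv2.resize(s['color'][195:235,200:245],None,fx=12,fy=12,interpolation=cv2.INTER_CUBIC); cv2.imwrite('pics/end.png',E_)
```

```text
base rect ((588.6925048828125, 205.41854858398438), (155.58457946777344, 88.46609497070312), 1.761794924736023) [510.87202034 160.04092548] [665.37042012 251.64541182]
edge [0.02077026 0.14786268] 0.5198979067854554 0.5780888370065508 1.1898770115109218
edge [0.03058957 0.23014673] 0.520069997876697 0.5782473809403376 1.752106662926465
172 [ 59  55  71 105 132 123  99  65  54  50  53  47  43  31  34  38] [0.6084 0.2069]
173 [ 62  63  73 106 129 128 100  72  64  61  62  56  41  33  35  40] [0.6054 0.2063]
174 [ 64  66  80 109 129 127 100  72  66  65  63  62  54  34  34  48] [0.6025 0.2062]
175 [ 68  66  81 107 131 128 103  75  69  70  66  65  55  41  35  51] [0.5995 0.2058]
176 [ 66  66  78 112 131 130 102  75  67  65  69  64  53  39  38  49] [0.5966 0.206 ]
177 [ 66  69  79 108 133 128 101  77  63  65  68  67  56  40  38  50] [0.5936 0.2059]
178 [ 63  67  81 108 133 127 104  74  68  67  66  62  55  37  36  53] [0.5906 0.2057]
179 [ 63  65  79 109 135 130 102  77  66  67  67  62  56  39  36  54] [0.5877 0.2055]
180 [ 66  67  81 115 134 129 103  76  66  68  67  65  55  40  35  49] [0.5847 0.2055]
181 [ 66  65  78 111 135 133 106  77  67  67  65  62  52  39  31  49] [0.5818 0.2051]
182 [ 68  68  79 111 135 130 104  76  70  69  68  66  58  40  35  39] [0.5788 0.205 ]
183 [ 69  63  77 111 132 130 105  75  67  64  68  66  63  50  36  35] [0.5759 0.2048]
184 [ 76  67  77 101 117 118  97  75  68  64  65  68  64  54  38  36] [0.5729 0.2053]
```

View pics/end.png

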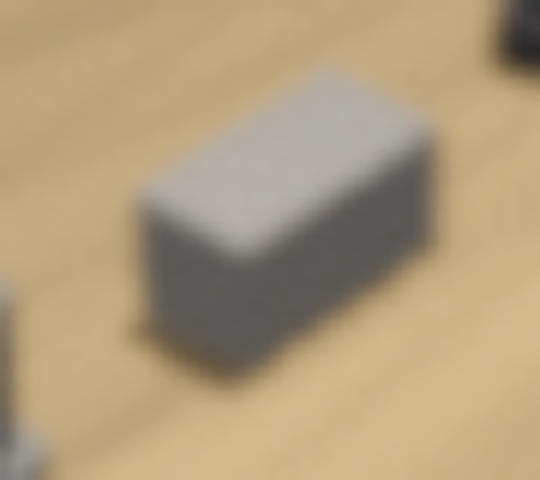

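The -y end shows a plain face, so the hole is probably at +y. Moving to a hover above the spacer.

Request:
play_rows(plan=[[19, -46, 0, 0, 0, -0.08, 85], [38, -92, 0, 0, 0, -0.16, 85], [57, -138, 0, 0, 0, -0.24, 85], [76, -184, 0, 0, 0, -0.32, 85], [95, -230, 0, 0, 0, -0.4, 85], [114, -276, 0, 0, 0, -0.48, 85], [133, -322, 0, 0, 0, -0.56, 85], [152, -368, 0, 0, 0, -0.64, 85], [171, -414, 0, 0, 0, -0.72, 85], [190, -460, 0, 0, 0, -0.8, 85], [209, -506, 0, 0, 0, -0.88, 85], [228, -552, 0, 0, 0, -0.96, 85]], grip_force=60)

```text
clock: 1.35
tcp_pos: [0.4075, 0.0968, 0.2315]
orientation: [-1.815, -2.564, -0.001]
contact_force: [0.8, -0.3, 0.4]
grip_width: 0.0853
```

```bash
cat > st.py <<'E'
from h import *
from scipy.spatial.transform import Rotation as Ro
o=r.get_obs();M=Ro.from_rotvec(o['orientation']).as_matrix()
print(o['clock'],np.round(o['tcp_pos'],4),'j',np.round(o['joints'],2),'F',np.round(o['contact_force'],1),'M',np.round(o['moment'],2),'w',round(o['grip_width'],4))
print('x',np.round(M[:,0],3),'y',np.round(M[:,1],3),'z',np.round(M[:,2],3),'yawY',np.degrees(np.arctan2(M[1,1],M[0,1])))
E
python3 st.py
```

```text
1.35 [0.4075 0.0968 0.2315] j [-0.86  0.03  0.49  2.16 -0.02  0.96 -0.02] F [ 0.8 -0.3  0.4] M [ 0.07 -0.03  0.02] w 0.0853
x [-0.332  0.943  0.001] y [0.943 0.332 0.001] z [ 0.     0.001 -1.   ] yawY 19.415294220916568
```

Request:
play_rows(plan=[[19, -46, 0, 0, 0, -0.08, 85], [38, -92, 0, 0, 0, -0.16, 85], [57, -138, 0, 0, 0, -0.24, 85], [76, -184, 0, 0, 0, -0.32, 85], [95, -229, 0, 0, 0, -0.405, 85], [95, -229, 0, 0, 0, -0.405, 85], [95, -229, 0, 0, 0, -0.405, 85]])

```text
clock: 2.05
tcp_pos: [0.502, -0.1314, 0.2309]
orientation: [-2.293, -2.147, 0.002]
contact_force: [-0.7, 0.5, -0.4]
grip_width: 0.0849
```

```bash
python3 st.py
python3 - <<'E'
from h import *
d=snap('wrist','wrist2.png')
E
```

```text
2.05 [ 0.502  -0.1314  0.2309] j [-0.48  0.26  0.74  1.96 -0.21  0.99  0.29] F [-0.7  0.5 -0.4] M [ 0.01  0.03 -0.03] w 0.0849
x [ 0.065  0.998 -0.001] y [ 0.998 -0.065 -0.001] z [-0.001 -0.001 -1.   ] yawY -3.7473929039868255
```

View pics/wrist2.png

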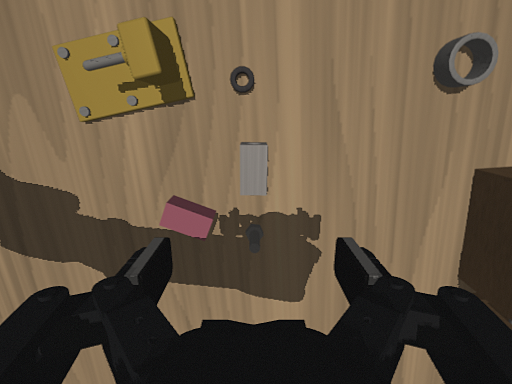

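Wrist view: the spacer is at (254,168), centred between the fingers. The collar is at (242,79), the bolt at (254,237) and the pink bar at (190,217). I'll check the pose and crop the +y end, at (254,143).

Run:
```python
from h import *
d=load('wrist2');c=d['color']
cv2.imwrite('pics/w2c.png',cv2.resize(c[125:205,215:295],None,fx=7,fy=7,interpolation=cv2.INTER_CUBIC))
Z=d['z_map'];v,u=np.mgrid[:384,:512];P=np.stack([u*Z,v*Z,Z],-1)@np.linalg.inv(d['camera_matrix']).T
P=(P-d['t'])@d['R']
Q=P[130:205,225:285].reshape(-1,3);Q=Q[(Q[:,2]>.028)&(Q[:,2]<.045)]
print(len(Q),cv2.minAreaRect((Q[:,:2]*1000).astype(np.float32)),np.median(Q[:,2]))
```

```text
1371 ((502.3154296875, -131.09506225585938), (64.34467315673828, 33.166446685791016), 85.64179229736328) 0.03364236249913924
```

View pics/w2c.png

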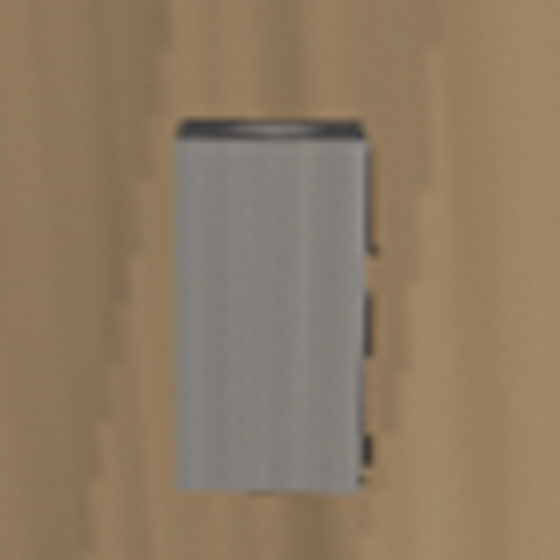

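The crop shows the hole's ellipse on the +y end face at crop pixel (270,130), so the hole is the tool +x end. Descending and gripping.

Request:
play_rows(plan=[[0, 0, -40, 0, 0, 0, 85], [0, 0, -80, 0, 0, 0, 85], [0, 0, -120, 0, 0, 0, 85], [0, 0, -160, 0, 0, 0, 85], [0, 0, -190, 0, 0, 0, 85], [0, 0, -210, 0, 0, 0, 85], [0, 0, -222, 0, 0, 0, 85], [0, 0, -228, 0, 0, 0, 85], [0, 0, -228, 0, 0, 0, 85]])

```text
clock: 3.0
tcp_pos: [0.5023, -0.1294, 0.0034]
orientation: [-2.289, -2.151, -0.0]
contact_force: [0.7, 0.1, 0.6]
grip_width: 0.0853
```

Request:
play_rows(plan=[[0, 0, 0, 0, 0, 0, 60], [0, 0, 0, 0, 0, 0, 40], [0, 0, 0, 0, 0, 0, 20], [0, 0, 0, 0, 0, 0, 20], [0, 0, 0, 0, 0, 0, 20], [0, 0, 0, 0, 0, 0, 20], [0, 0, 0, 0, 0, 0, 20], [0, 0, 0, 0, 0, 0, 20]], grip_force=80)

```text
clock: 3.8
tcp_pos: [0.5028, -0.1303, 0.0042]
orientation: [2.29, 2.15, 0.002]
contact_force: [0.0, 0.8, 6.8]
grip_width: 0.0329
```

```bash
python3 st.py
```

```text
3.8 [ 0.5028 -0.1303  0.0042] j [-0.24  0.62  0.48  2.1  -0.55  0.54  0.58] F [0.  0.8 6.8] M [ 0.17  0.3  -0.03] w 0.0329
x [0.063 0.998 0.   ] y [ 0.998 -0.063  0.001] z [ 0.001  0.    -1.   ] yawY -3.6180907693157804
```

Request:
play_rows(plan=[[0, 0, 15, 0, 0, 0, 20], [0, 0, 40, 0, 0, 0, 20], [0, 0, 80, 0, 0, 0, 20], [0, 0, 120, 0, 0, 0, 20], [0, 0, 160, 0, 0, -0.1, 20], [0, 20, 180, 0, 0, -0.2, 20], [0, 60, 180, 0, 0, -0.32, 20], [0, 100, 180, 0, 0, -0.44, 20], [0, 140, 180, 0, 0, -0.56, 20], [0, 180, 180, 0, 0, -0.68, 20], [0, 220, 180, 0, 0, -0.8, 20], [0, 260, 180, 0, 0, -0.92, 20]])

```text
clock: 5.0
tcp_pos: [0.5015, 0.1313, 0.1841]
orientation: [-3.008, -0.902, -0.0]
contact_force: [0.0, -0.6, -2.0]
grip_width: 0.0332
```

Request:
play_rows(plan=[[0, 30, 0, 0, 0, -0.12, 20], [0, 60, 0, 0, 0, -0.24, 20], [-3, 73, 0, 0, 0, -0.36, 20], [-3, 73, 0, 0, 0, -0.46, 20], [-3, 73, 0, 0, 0, -0.54, 20], [-3, 73, 0, 0, 0, -0.562, 20], [-3, 73, 0, 0, 0, -0.562, 20], [-3, 73, 0, 0, 0, -0.562, 20]])

```text
clock: 5.8
tcp_pos: [0.4991, 0.2026, 0.1836]
orientation: [-3.141, -0.042, 0.0]
contact_force: [-0.4, 0.2, -1.3]
grip_width: 0.0328
```

```bash
python3 st.py
python3 - <<'E'
from h import *
d=snap('wrist','wrist3.png');d=snap('top','top3.png')
cv2.imwrite('pics/top3c.png',cv2.resize(d['color'][130:260,110:260],None,fx=4,fy=4,interpolation=cv2.INTER_CUBIC))
E
```

```text
5.8 [0.4991 0.2026 0.1836] j [-1.3   0.5   1.07  1.98 -0.54  0.98 -1.51] F [-0.4  0.2 -1.3] M [-0.02 -0.03  0.04] w 0.0328
x [ 1.     0.027 -0.   ] y [ 0.027 -1.    -0.   ] z [-0.  0. -1.] yawY -88.45707779444119
```

View pics/wrist3.png

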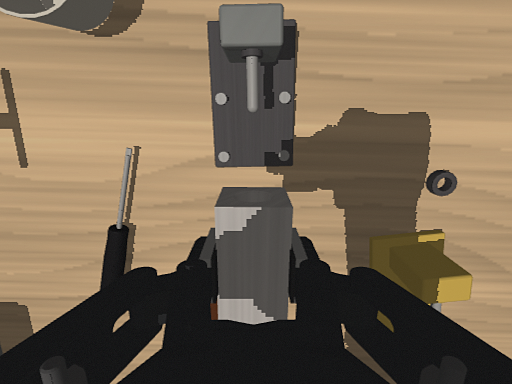

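View pics/top3c.png

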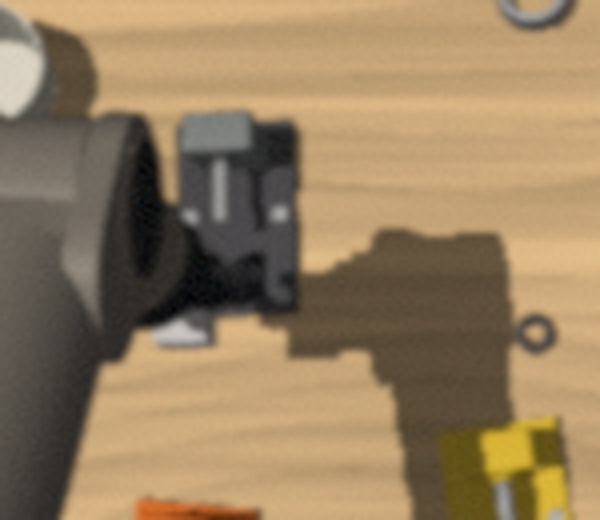

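Wrist view: the spacer is square in the pads, with its front end at (253,195). The pin runs from (252,55) to its tip at (252,110), and the driver is off at (120,200). I'll measure the pin in this view.

Run:
```python
from h import *
d=load('wrist3')
Z=d['z_map'];v,u=np.mgrid[:384,:512];P=np.stack([u*Z,v*Z,Z],-1)@np.linalg.inv(d['camera_matrix']).T
P=(P-d['t'])@d['R']
B=P[50:118,240:266]; 
for v in range(50,118,4):
    q=P[v,238:268]; m=(q[:,2]>.058)&(q[:,2]<.082)
    if m.sum(): print(v,m.sum(),np.round(q[m].mean(0),4),round(q[m][:,2].max(),4),238+np.where(m)[0].mean())
Q=B[(B[...,2]>.058)&(B[...,2]<.08)]; print('min x',Q[:,0].min())
# spacer top/front edge
S=P[180:310,205:300].reshape(-1,3); S=S[(S[:,2]>.15)]; 
T=S[S[:,2]>np.percentile(S[:,2],90)-.004]; print(np.percentile(S[:,2],[5,50,90]),T[:,0].max(),T[:,1].min(),T[:,1].max())
for vv in (215,240,265): 
    q=P[vv,205:300]; m=(q[:,2]>.205)&(q[:,2]<.225); print(vv,np.round(q[m].mean(0),4), 205+np.where(m)[0][[0,-1]])
for vv in range(184,214,2): print(vv,np.round(P[vv,254],4))
```

```text
50 30 [0.6191 0.2059 0.075 ] 0.0798 252.5
54 21 [0.6158 0.2071 0.0768] 0.0789 251.0
58 18 [0.6138 0.2075 0.0709] 0.0756 250.5
62 12 [0.6104 0.2066 0.0732] 0.0749 251.5
66 12 [0.6072 0.2065 0.0738] 0.0753 251.5
70 12 [0.6041 0.2064 0.0736] 0.0752 251.5
74 12 [0.601  0.2063 0.0736] 0.0753 251.5
78 12 [0.5979 0.2062 0.0733] 0.0756 251.5
82 12 [0.5947 0.2062 0.0731] 0.0749 251.5
86 11 [0.5915 0.2057 0.0737] 0.0752 252.0
90 11 [0.5883 0.2056 0.0738] 0.0752 252.0
94 11 [0.585  0.2055 0.0737] 0.0755 252.0
98 11 [0.5818 0.2054 0.0739] 0.0758 252.0
102 11 [0.5785 0.2053 0.0734] 0.0754 252.0
106 11 [0.5752 0.2052 0.0732] 0.0749 252.0
110 9 [0.5718 0.2051 0.0728] 0.0741 252.0
min x 0.5701407560101446
[0.18883983 0.21290682 0.21898248] 0.5695330391718627 0.1820789706178295 0.2236787740485547
215 [0.5267 0.203  0.2129] [214 292]
240 [0.5149 0.2027 0.213 ] [215 290]
265 [0.5032 0.2026 0.2146] [207 298]
184 [0.4864 0.2008 0.0005]
186 [ 0.4836  0.2007 -0.0007]
188 [0.5308 0.2025 0.1827]
190 [0.5305 0.2026 0.1859]
192 [0.5301 0.2025 0.1881]
194 [0.5284 0.2025 0.1862]
196 [0.5277 0.2025 0.1874]
198 [0.5265 0.2024 0.1871]
200 [0.5255 0.2024 0.1873]
202 [0.5305 0.2026 0.206 ]
204 [0.5303 0.2026 0.2085]
206 [0.5309 0.2026 0.2129]
208 [0.5297 0.2026 0.212 ]
210 [0.5292 0.2026 0.2131]
212 [0.5281 0.2026 0.2127]
```

Depth shows the hole in the held front face: face at x=0.5305, and pixels inside the hole read deeper. The pin tip is at about (0.570, 0.205). Lowering in line with the pin.

Request:
play_rows(plan=[[0, 1, -40, 0, 0, 0, 20], [0, 1, -80, 0, 0, 0, 20], [0, 1, -110, 0, 0, 0, 20], [0, 1, -122, 0, 0, 0, 20], [0, 1, -126, 0, 0, 0, 20], [0, 1, -126, 0, 0, 0, 20], [0, 1, -126, 0, 0, 0, 20]])

```text
clock: 6.6
tcp_pos: [0.5004, 0.2041, 0.0587]
orientation: [-3.14, -0.04, -0.003]
contact_force: [0.5, 0.4, -1.5]
grip_width: 0.0332
```

```bash
python3 st.py
python3 - <<'E'
from h import *
d=snap('wrist','wrist4.png')
Z=d['z_map'];v,u=np.mgrid[:384,:512];P=np.stack([u*Z,v*Z,Z],-1)@np.linalg.inv(d['camera_matrix']).T
P=(P-d['t'])@d['R']
for vv in range(20,300,10):
    print(vv,np.round(P[vv,254],4),end=' ')
    q=P[vv,225:285]; m=(q[:,2]>.06)&(q[:,2]<.0785); print(m.sum(),np.round(q[m].mean(0),4) if m.sum() else '')
E
```

```text
6.6 [0.5004 0.2041 0.0587] j [-1.14  0.67  0.86  2.05 -0.74  0.76 -1.36] F [ 0.5  0.4 -1.5] M [ 0.02 -0.05  0.05] w 0.0332
x [1.    0.026 0.002] y [ 0.026 -1.    -0.001] z [ 0.002  0.001 -1.   ] yawY -88.52244381709113
20 [0.607  0.206  0.0739] 24 [0.6071 0.2062 0.0736]
30 [0.6032 0.2059 0.0746] 24 [0.6035 0.2061 0.0734]
40 [0.5994 0.2058 0.075 ] 24 [0.5998 0.206  0.0736]
50 [0.5958 0.2057 0.0745] 23 [0.596  0.2057 0.0736]
60 [0.5919 0.2056 0.0749] 23 [0.5922 0.2056 0.0737]
70 [0.588  0.2055 0.0754] 23 [0.5883 0.2055 0.0736]
80 [0.5842 0.2054 0.075 ] 23 [0.5843 0.2054 0.0735]
90 [0.5802 0.2053 0.0744] 22 [0.5803 0.2051 0.0737]
100 [0.5761 0.2052 0.0753] 22 [0.5761 0.205  0.0736]
110 [0.572  0.2051 0.0725] 18 [0.572  0.2048 0.0725]
120 [0.5663 0.2048 0.0107] 0 
130 [0.5598 0.2046 0.0109] 0 
140 [0.5533 0.2044 0.0129] 0 
150 [0.5465 0.2042 0.0114] 0 
160 [0.5396 0.2041 0.0114] 0 
170 [0.5326 0.2039 0.0115] 0 
180 [0.5252 0.2037 0.0107] 0 
190 [0.5316 0.204  0.0604] 57 [0.5318 0.2044 0.061 ]
200 [0.5267 0.2038 0.0623] 50 [0.5289 0.2024 0.0692]
210 [0.5303 0.204  0.0881] 0 
220 [0.5258 0.2039 0.0885] 0 
230 [0.5208 0.2037 0.0878] 0 
240 [0.5159 0.2036 0.0877] 0 
250 [0.5111 0.2035 0.088 ] 0 
260 [0.5062 0.2033 0.0883] 0 
270 [0.5011 0.2032 0.0885] 0 
280 [0.4956 0.203  0.0881] 0 
290 [0.4904 0.2029 0.0884] 0
```

View pics/wrist4.png

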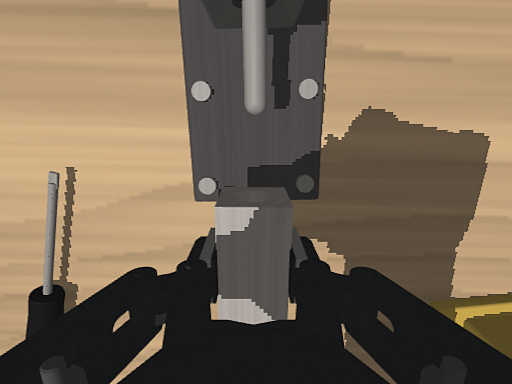

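Wrist view: the pin (252,10–112) lines up with the bar's top (254,190–320). The bar's axis is at z≈0.071 and the pin's at 0.070. Advancing.

Request:
play_rows(plan=[[8, 0, -1, 0, 0, 0, 20], [16, 0, -1, 0, 0, 0, 20], [24, 0.5, -1, 0, 0, 0, 20], [30, 0.7, -1, 0, 0, 0, 20], [35, 0.8, -1, 0, 0, 0, 20], [40, 1, -1, 0, 0, 0, 20], [44, 1, -1, 0, 0, 0, 20], [48, 1.2, -1, 0, 0, 0, 20], [50, 1.3, -1, 0, 0, 0, 20], [50, 1.3, -1, 0, 0, 0, 20]])

```text
clock: 7.65
tcp_pos: [0.5495, 0.2051, 0.0563]
orientation: [3.141, 0.04, 0.0]
contact_force: [0.3, -0.6, -2.0]
grip_width: 0.0329
```

```bash
python3 st.py
```

```text
7.65 [0.5495 0.2051 0.0563] j [-1.06  0.73  0.84  1.94 -0.75  0.81 -1.35] F [ 0.3 -0.6 -2. ] M [ 0.05  0.05 -0.02] w 0.0329
x [1.    0.026 0.   ] y [ 0.026 -1.     0.   ] z [ 0. -0. -1.] yawY -88.524806848035
```

No contact with the face 10 mm past the tip, so the hole has slid on. Continuing to the bottom.

Request:
play_rows(plan=[[4, 0.1, 0.5, 0, 0, 0, 20], [8, 0.2, 0.5, 0, 0, 0, 20], [12, 0.3, 0.5, 0, 0, 0, 20], [15, 0.4, 0.5, 0, 0, 0, 20], [17, 0.5, 0.5, 0, 0, 0, 20], [18, 0.5, 0.5, 0, 0, 0, 20], [18, 0.5, 0.5, 0, 0, 0, 20]])

```text
clock: 8.35
tcp_pos: [0.5673, 0.2055, 0.0568]
orientation: [3.141, 0.04, -0.0]
contact_force: [-0.6, -0.2, -1.8]
grip_width: 0.0328
```

Request:
play_rows(plan=[[1, 0, 0, 0, 0, 0, 20], [2, 0, 0, 0, 0, 0, 20], [2, 0, 0, 0, 0, 0, 20]])

```text
clock: 8.65
tcp_pos: [0.5694, 0.2056, 0.0568]
orientation: [-3.141, -0.04, -0.0]
contact_force: [-0.6, 0.8, -1.5]
grip_width: 0.033
```

Request:
play_rows(plan=[[1, 0, 0, 0, 0, 0, 20], [2, 0, 0, 0, 0, 0, 20], [2, 0, 0, 0, 0, 0, 20]])

```text
clock: 8.95
tcp_pos: [0.5708, 0.2056, 0.0567]
orientation: [-3.141, -0.041, 0.002]
contact_force: [-1.2, 0.3, -0.1]
grip_width: 0.033
```

Request:
play_rows(plan=[[1, 0, 0, 0, 0, 0, 20], [1, 0, 0, 0, 0, 0, 20], [1, 0, 0, 0, 0, 0, 20]])

```text
clock: 9.25
tcp_pos: [0.571, 0.2056, 0.0565]
orientation: [-3.141, -0.041, 0.004]
contact_force: [-5.5, 1.1, 1.9]
grip_width: 0.033
```

Request:
play_rows(plan=[[1, 0, 0, 0, 0, 0, 20], [1, 0, 0, 0, 0, 0, 20], [1, 0, 0, 0, 0, 0, 20]])

```text
clock: 9.55
tcp_pos: [0.5711, 0.2056, 0.0564]
orientation: [-3.141, -0.041, 0.007]
contact_force: [-6.9, -1.3, 3.7]
grip_width: 0.0329
```

```bash
python3 st.py
```

```text
9.55 [0.5711 0.2056 0.0564] j [-1.03  0.75  0.83  1.89 -0.75  0.85 -1.34] F [-6.9 -1.3  3.7] M [0.02 1.61 0.02] w 0.0329
x [ 1.     0.026 -0.004] y [ 0.026 -1.    -0.   ] z [-0.005  0.    -1.   ] yawY -88.50794662510383
```

It stopped at x=0.571, as predicted for the hole bottom, and the force is rising. A slightly firmer push to seat it, then a look.

Request:
play_rows(plan=[[1, 0, 0, 0, 0, 0, 20], [2, 0, 0, 0, 0, 0, 20], [2, 0, 0, 0, 0, 0, 20], [2, 0, 0, 0, 0, 0, 20]])

```text
clock: 9.95
tcp_pos: [0.5712, 0.2056, 0.056]
orientation: [-3.141, -0.041, 0.013]
contact_force: [-12.3, 0.4, 6.9]
grip_width: 0.033
```

```bash
python3 st.py
python3 - <<'E'
from h import *
d=snap('wrist','wrist5.png')
Z=d['z_map'];v,u=np.mgrid[:384,:512];P=np.stack([u*Z,v*Z,Z],-1)@np.linalg.inv(d['camera_matrix']).T
P=(P-d['t'])@d['R']
for vv in range(90,300,6): print(vv,np.round(P[vv,253],4))
E
```

```text
9.95 [0.5712 0.2056 0.056 ] j [-1.02  0.76  0.83  1.89 -0.74  0.85 -1.34] F [-12.3   0.4   6.9] M [-0.01  2.73  0.03] w 0.033
x [ 1.     0.026 -0.009] y [ 0.026 -1.    -0.001] z [-0.009  0.001 -1.   ] yawY -88.49809622561777
90 [0.6551 0.2074 0.0118]
96 [0.6481 0.2072 0.0855]
102 [0.6459 0.2071 0.0851]
108 [0.6437 0.2071 0.0856]
114 [0.6415 0.207  0.0857]
120 [0.6392 0.207  0.086 ]
126 [0.6369 0.2069 0.0852]
132 [0.6346 0.2068 0.0861]
138 [0.6323 0.2068 0.0863]
144 [0.6298 0.2067 0.085 ]
150 [0.6275 0.2066 0.0857]
156 [0.625  0.2066 0.0857]
162 [0.6226 0.2065 0.0859]
168 [0.6186 0.2064 0.0784]
174 [0.616  0.2064 0.0791]
180 [0.6124 0.2063 0.0754]
186 [0.6093 0.2062 0.0745]
192 [0.6065 0.2061 0.0746]
198 [0.6034 0.206  0.0741]
204 [0.6028 0.206  0.081 ]
210 [0.6014 0.206  0.0849]
216 [0.5988 0.2059 0.0855]
222 [0.5962 0.2058 0.086 ]
228 [0.5933 0.2058 0.0858]
234 [0.5901 0.2057 0.0853]
240 [0.5878 0.2056 0.0865]
246 [0.5838 0.2055 0.0844]
252 [0.5816 0.2054 0.0859]
258 [0.578  0.2054 0.085 ]
264 [0.5753 0.2053 0.0857]
270 [0.5726 0.2052 0.0863]
276 [0.569  0.2051 0.0856]
282 [0.5663 0.205  0.0863]
288 [0.5625 0.2049 0.0857]
294 [0.5596 0.2049 0.0862]
```

View pics/wrist5.png

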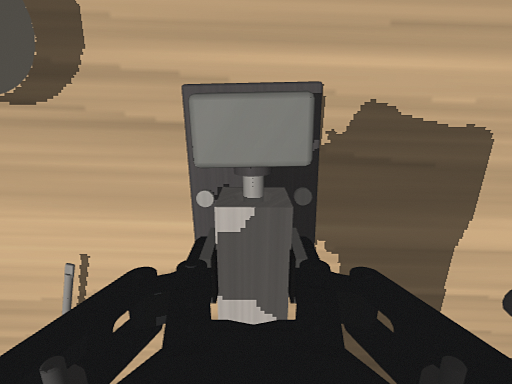

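Home: the bar's face is at x≈0.603 and the upright's at ≈0.621, an 18 mm gap (50−32). The bar end (252,200) and upright (252,165) show it too, and it stopped firmly with 12 N. Drawing off straight back and then up.

Request:
play_rows(plan=[[-4, 0, 0, 0, 0, 0, 20], [-8, -0.2, 0.3, 0, 0, 0, 20], [-14, -0.3, 0.3, 0, 0, 0, 20], [-22, -0.5, 0.3, 0, 0, 0, 20], [-30, -0.8, 0.3, 0, 0, 0, 20], [-38, -1, 0.3, 0, 0, 0, 20], [-48, -1.3, 0.3, 0, 0, 0, 20], [-58, -1.6, 0.3, 0, 0, 0, 20], [-70, -2, 0.3, 0, 0, 0, 20], [-80, -2, 0.3, 0, 0, 0, 20], [-80, -2, 20, 0, 0, 0, 20], [-80, -2, 60, 0, 0, 0, 20]])

```text
clock: 11.2
tcp_pos: [0.4924, 0.2032, 0.1154]
orientation: [3.139, 0.041, -0.008]
contact_force: [1.2, 1.4, -2.1]
grip_width: 0.0326
```

Request:
play_rows(plan=[[0, 0, 40, 0, 0, 0, 20], [0, 0, 80, 0, 0, 0, 20], [0, 0, 120, 0, 0, 0, 20], [0, 0, 160, 0, 0, 0, 20], [0, 0, 200, 0, 0, 0, 20], [0, 0, 230, 0, 0, 0, 20], [0, 0, 230, 0, 0, 0, 20]])

```text
clock: 11.9
tcp_pos: [0.4969, 0.2037, 0.3502]
orientation: [-3.137, -0.04, -0.008]
contact_force: [0.2, -0.1, -2.1]
grip_width: 0.0328
```

```bash
python3 st.py
```

```text
11.9 [0.4969 0.2037 0.3502] j [-1.52  0.32  1.3   1.78 -0.32  1.28 -1.68] F [ 0.2 -0.1 -2.1] M [-0.03 -0.02 -0.03] w 0.0328
x [1.    0.026 0.005] y [ 0.026 -1.    -0.004] z [ 0.005  0.004 -1.   ] yawY -88.5243637711865
```

Request:
play_rows(plan=[[12, 0, 5, 0.003, -0.11, 0, 20], [25, 0, 10, 0.006, -0.22, 0, 20], [37, 0, 15, 0.009, -0.33, 0, 20], [50, 0, 20, 0.011, -0.44, 0, 20], [62, 0, 25, 0.014, -0.55, 0, 20], [75, 0, 30, 0.017, -0.66, 0, 20], [87, 0, 35, 0.02, -0.77, 0, 20], [100, 0, 40, 0.023, -0.88, 0, 20]])

```text
clock: 12.7
tcp_pos: [0.5814, 0.2008, 0.3894]
orientation: [-2.889, -0.04, -1.211]
contact_force: [-0.3, -0.7, -1.6]
grip_width: 0.033
```

```bash
python3 st.py
```

```text
12.7 [0.5814 0.2008 0.3894] j [-1.44 -0.14  0.72  2.12  0.97  0.69 -2.88] F [-0.3 -0.7 -1.6] M [-0.07  1.06 -0.01] w 0.033
x [0.701 0.02  0.713] y [ 0.027 -1.     0.002] z [ 0.713  0.018 -0.701] yawY -88.44829854104013
```

j7 is close to its limit (-2.88 of -2.96). Letting it settle, then continuing in small steps while adding yaw and reach.

Request:
play_rows(plan=[[0, 0, 0, 0, 0, 0, 20], [0, 0, 0, 0, 0, 0, 20]])

```text
clock: 12.9
tcp_pos: [0.5847, 0.1989, 0.3925]
orientation: [-2.891, -0.028, -1.211]
contact_force: [0.0, -0.0, -1.5]
grip_width: 0.0329
```

```bash
python3 st.py
```

```text
12.9 [0.5847 0.1989 0.3925] j [-1.44 -0.14  0.73  2.11  0.96  0.69 -2.87] F [ 0.  -0.  -1.5] M [-0.05  1.01  0.04] w 0.0329
x [0.701 0.014 0.713] y [ 0.019 -1.     0.   ] z [ 0.712  0.014 -0.702] yawY -88.88911172243361
```

Request:
play_rows(plan=[[0, 0, 0, 0, 0, 0.1, 20], [0, 0, 0, 0, 0, 0.2, 20], [0, 0, 0, 0, 0, 0.2, 20]])

```text
clock: 13.2
tcp_pos: [0.5851, 0.199, 0.3926]
orientation: [-2.803, -0.308, -1.173]
contact_force: [0.6, -0.6, -1.4]
grip_width: 0.0327
```

```bash
python3 st.py
```

```text
13.2 [0.5851 0.199  0.3926] j [-1.48 -0.22  0.82  2.14  0.9   0.56 -2.6 ] F [ 0.6 -0.6 -1.4] M [-0.23  1.03 -0.04] w 0.0327
x [0.685 0.151 0.712] y [ 0.218 -0.976 -0.003] z [ 0.695  0.158 -0.702] yawY -77.38267954055533
```

Request:
play_rows(plan=[[25, 0, -10, 0, 0, 0.05, 20], [50, 0, -20, 0, 0, 0.1, 20], [75, 0, -30, 0, 0, 0.15, 20], [100, 0, -40, 0, 0, 0.2, 20], [120, 0, -50, 0, 0, 0.25, 20], [130, 0, -50, 0, 0, 0.25, 20], [130, 0, -50, 0, 0, 0.25, 20]])

```text
clock: 13.9
tcp_pos: [0.6639, 0.1917, 0.3739]
orientation: [-2.667, -0.632, -1.136]
contact_force: [-0.1, 0.3, -2.1]
grip_width: 0.0327
```

```bash
python3 st.py
```

```text
13.9 [0.6639 0.1917 0.3739] j [-1.96 -0.34  1.46  2.04  0.76  0.4  -2.07] F [-0.1  0.3 -2.1] M [-0.53  0.95 -0.01] w 0.0327
x [0.619 0.313 0.72 ] y [ 0.447 -0.895  0.005] z [ 0.646  0.318 -0.694] yawY -63.464033075776996
```

The arm has run into the j2/j3 limits with the elbow out to the side. The start posture near y=0.65 had j3≈0, so I'll swing back towards +y and finish the pitch there, pointing radially outward.

Request:
play_rows(plan=[[-22, 24, 4, 0, 0, 0.03, 20], [-45, 48, 8, 0, 0, 0.07, 20], [-67, 72, 12, 0, 0, 0.1, 20], [-90, 95, 16, 0, 0, 0.14, 20], [-112, 119, 20, 0, 0, 0.17, 20], [-135, 143, 24, 0, 0, 0.21, 20], [-157, 166, 28, 0, 0, 0.24, 20], [-180, 190, 32, 0, 0, 0.28, 20], [-202, 214, 36, 0, 0, 0.31, 20], [-225, 238, 40, 0, 0, 0.35, 20], [-247, 262, 45, 0, 0, 0.38, 20], [-270, 285, 50, 0, 0, 0.42, 20]])

```text
clock: 15.1
tcp_pos: [0.3941, 0.4758, 0.4232]
orientation: [-2.371, -1.123, -1.011]
contact_force: [0.2, -0.6, -2.9]
grip_width: 0.0327
```

```bash
python3 st.py
```

```text
15.1 [0.3941 0.4758 0.4232] j [-1.86 -0.23  0.7   2.1   0.69  0.51 -2.28] F [ 0.2 -0.6 -2.9] M [-0.78  0.61  0.03] w 0.0327
x [0.438 0.539 0.72 ] y [ 0.772 -0.636  0.006] z [ 0.461  0.553 -0.694] yawY -39.4694944737314
```

Request:
play_rows(plan=[[-10, 20, 0, 0, 0, 0.03, 20], [-20, 40, 0, 0, 0, 0.07, 20], [-30, 60, 0, 0, 0, 0.1, 20], [-40, 80, 0, 0, 0, 0.14, 20], [-50, 100, 0, 0, 0, 0.17, 20], [-60, 120, 0, 0, 0, 0.21, 20], [-70, 140, 0, 0, 0, 0.24, 20], [-75, 160, 0, 0, 0, 0.26, 20], [-75, 180, 0, 0, 0, 0.26, 20], [-75, 190, 0, 0, 0, 0.26, 20]])

```text
clock: 16.1
tcp_pos: [0.3175, 0.6678, 0.4231]
orientation: [-2.149, -1.391, -0.92]
contact_force: [0.2, -0.2, -2.1]
grip_width: 0.0328
```

```bash
python3 st.py
python3 - <<'E'
from h import *
snap('scene','scene6.png');d=load('top1')
P=[np.round(pt(d,u,v),3) for u,v in((20,320),(45,310),(15,195),(40,195),(60,195))];print(P)
E
```

```text
16.1 [0.3175 0.6678 0.4231] j [-2.12  0.14  0.99  1.88 -0.22  0.38 -1.44] F [ 0.2 -0.2 -2.1] M [-0.99  0.46  0.07] w 0.0328
x [0.281 0.634 0.72 ] y [ 0.911 -0.412  0.007] z [ 0.302  0.654 -0.694] yawY -24.35377190480036
[array([0.199, 0.563, 0.138]), array([0.222, 0.509, 0.114]), array([0.541, 0.634, 0.076]), array([0.542, 0.566, 0.068]), array([0.543, 0.51 , 0.065])]
```

View pics/scene6.png

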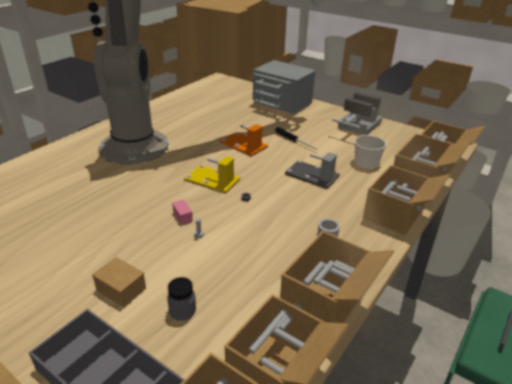

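The picture shows everything undisturbed: gauge (313,170), bolt (198,228), collar (246,197). The arm is above the frame. Pitching the rest of the way.

Request:
play_rows(plan=[[4, 8, -4, 0.087, -0.04, 0, 20], [8, 16, -8, 0.175, -0.079, 0, 20], [12, 24, -12, 0.262, -0.119, 0, 20], [16, 32, -16, 0.35, -0.158, 0, 20], [20, 40, -20, 0.437, -0.198, 0, 20], [24, 48, -24, 0.524, -0.237, 0, 20]])

```text
clock: 16.75
tcp_pos: [0.3456, 0.718, 0.4447]
orientation: [-1.947, -1.279, -1.118]
contact_force: [-2.2, 9.7, 10.5]
grip_width: 0.0325
```

```bash
python3 st.py
```

```text
16.75 [0.3456 0.718  0.4447] j [-2.04  0.22  0.97  1.92 -1.37  0.17 -0.33] F [-2.2  9.7 10.5] M [0.99 0.49 0.36] w 0.0325
x [0.201 0.46  0.865] y [ 0.918 -0.396 -0.003] z [ 0.341  0.795 -0.502] yawY -23.30223594136751
```

Limits again (j5, j6). Guessing further isn't sensible, so I'll fit a simple kinematic model to the recorded joint/pose samples and work out a good posture from it.

```bash
python3 st.py
cat > kin.py <<'E'
import numpy as np
from scipy.spatial.transform import Rotation as Ro
S=[([-1.41008,.47765,.02234,1.55617,-.0115,1.10929,-.08313],[.17916,.65034,.23054],[-.42098,-3.11316,.0022]),
([-.86,.03,.49,2.16,-.02,.96,-.02],[.4075,.0968,.2315],[-1.815,-2.564,-.001]),
([-.48,.26,.74,1.96,-.21,.99,.29],[.502,-.1314,.2309],[-2.293,-2.147,.002]),
([-.24,.62,.48,2.1,-.55,.54,.58],[.5028,-.1303,.0042],[2.29,2.15,.002]),
([-1.3,.5,1.07,1.98,-.54,.98,-1.51],[.4991,.2026,.1836],[-3.141,-.042,0]),
([-1.14,.67,.86,2.05,-.74,.76,-1.36],[.5004,.2041,.0587],[-3.14,-.04,-.003]),
([-1.06,.73,.84,1.94,-.75,.81,-1.35],[.5495,.2051,.0563],[3.141,.04,0]),
([-1.02,.76,.83,1.89,-.74,.85,-1.34],[.5712,.2056,.056],[-3.141,-.041,.013]),
([-1.52,.32,1.3,1.78,-.32,1.28,-1.68],[.4969,.2037,.3502],[-3.137,-.04,-.008]),
([-1.44,-.14,.73,2.11,.96,.69,-2.87],[.5847,.1989,.3925],[-2.891,-.028,-1.211]),
([-1.48,-.22,.82,2.14,.9,.56,-2.6],[.5851,.199,.3926],[-2.803,-.308,-1.173]),
([-1.96,-.34,1.46,2.04,.76,.4,-2.07],[.6639,.1917,.3739],[-2.667,-.632,-1.136]),
([-1.86,-.23,.7,2.1,.69,.51,-2.28],[.3941,.4758,.4232],[-2.371,-1.123,-1.011]),
([-2.12,.14,.99,1.88,-.22,.38,-1.44],[.3175,.6678,.4231],[-2.149,-1.391,-.92]),
([-2.04,.22,.97,1.92,-1.37,.17,-.33],[.3456,.718,.4447],[-1.947,-1.279,-1.118])]
Q=np.array([s[0] for s in S]);Pm=np.array([s[1] for s in S]);Rm=Ro.from_rotvec([s[2] for s in S])
AX='zyzyzyz'
def fk(q,p,sg):
    off=np.r_[p[:7]]; L=p[7:31].reshape(8,3)
    R=Ro.identity();x=L[0].copy()
    for i in range(7):
        R=R*Ro.from_euler(AX[i],sg[i]*q[i]+off[i]); x=x+R.apply(L[i+1])
    return x,R
E
cat > fit.py <<'E'
from kin import *
from scipy.optimize import least_squares
import itertools
best=None
def roterr(off,sg):
    R=None
    for i in range(7):
        e=Ro.from_euler(AX[i],sg[i]*Q[:,i]+off[i]); R=e if R is None else R*e
    return (R.inv()*Rm).as_rotvec().ravel()
rng=np.random.default_rng(0)
res=[]
for sg in itertools.product([1,-1],repeat=4):
    sg=np.array([sg[0],1,sg[1],1,sg[2],1,sg[3]])
    for a in (0,np.pi/2,np.pi,-np.pi/2):
      for b in (0,np.pi):
        s=least_squares(roterr,[a,0,0,0,0,0,b],args=(sg,)); res.append((s.cost,sg,s.x))
res.sort(key=lambda t:t[0])
for c,sg,o in res[:4]: print(c,sg,np.round(o,3))
c,sg,off=res[0]
# positions linear in L (gauge-free lstsq min-norm)
rows=[]
for q in Q:
    R=Ro.identity();B=[np.eye(3)]
    for i in range(7):
        R=R*Ro.from_euler(AX[i],sg[i]*q[i]+off[i]);B.append(R.as_matrix())
    rows.append(np.hstack(B))
A=np.vstack(rows);y=Pm.ravel()
L,_,rk,sv=np.linalg.lstsq(A,y,rcond=1e-3)
print('rank',rk,'res mm',np.abs(A@L-y).max()*1000,np.sqrt(np.mean((A@L-y)**2))*1000);print(np.round(L.reshape(8,3),3))
# simple: only z lengths
cols=[2,8,14,23]; # base z, L2 z(after q2) ...
A2=A[:,[2,3*2+2,3*3+0,3*4+2,3*4+0,3*6+2,3*6+0,3*6+1,23,0,1,3*3+1]]
L2,*_=np.linalg.lstsq(A2,y,rcond=1e-4); print(np.round(L2,3),np.abs(A2@L2-y).max())
np.savez('kin.npz',p=np.r_[off,L],sg=sg)
E
python3 fit.py
```

```text
16.75 [0.3456 0.718  0.4447] j [-2.04  0.22  0.97  1.92 -1.37  0.17 -0.33] F [-2.2  9.7 10.5] M [0.99 0.49 0.36] w 0.0325
x [0.201 0.46  0.865] y [ 0.918 -0.396 -0.003] z [ 0.341  0.795 -0.502] yawY -23.30223594136751
0.0003368218777223635 [-1  1  1  1 -1  1 -1] [ 6.280e+00  3.139e+00 -2.000e-03 -3.139e+00 -2.000e-03 -0.000e+00
  1.570e+00]
0.0003368218777223741 [-1  1  1  1  1  1 -1] [-3.000e-03  3.139e+00  6.281e+00  2.000e-03  2.000e-03  3.141e+00
  1.570e+00]
0.0003368218777223742 [-1  1  1  1  1  1 -1] [-3.000e-03 -3.144e+00 -2.000e-03  2.000e-03  2.000e-03  3.141e+00
 -4.714e+00]
0.0003368218777223764 [-1  1  1  1  1  1 -1] [-3.000e-03  3.139e+00  6.281e+00  2.000e-03  2.000e-03  3.141e+00
  1.570e+00]
rank 17 res mm 5.005657082570863 1.730717147151055
[[-0.001  0.003  0.144]
 [-0.003 -0.016  0.144]
 [-0.003 -0.016 -0.268]
 [-0.002 -0.016 -0.268]
 [-0.003 -0.016  0.235]
 [ 0.002  0.001  0.235]
 [-0.002  0.001  0.162]
 [-0.001 -0.     0.162]]
[ 0.303 -0.535 -0.01   0.48   0.001  0.167  0.001  0.001  0.167  0.009
 -0.002 -0.044] 0.016528899828396837
```

The model fits well (1.7 mm rms). Now I'll find the nearest comfortable posture with the hole up and print Cartesian waypoints.

```bash
cat > plan.py <<'E'
from kin import *
from bench import r
from scipy.optimize import minimize
k=np.load('kin.npz');p=k['p'];sg=k['sg']
lo=np.array([-2.96,-.34,-1.41,.24,-1.37,.17,-2.96]);hi=np.array([2.96,2.1,1.46,2.44,4.51,1.92,2.96])
q0=r.get_obs()['joints']; x0,R0=fk(q0,p,sg); o=r.get_obs()
print('fk err',np.round((x0-o['tcp_pos'])*1000,1),np.degrees((R0.inv()*Ro.from_rotvec(o['orientation'])).magnitude()))
m=.15
def cost(q):
    return np.sum((q-q0)**2)
cons=[{'type':'eq','fun':lambda q:fk(q,p,sg)[1].as_matrix()[:2,0]*1.0},
 {'type':'ineq','fun':lambda q:fk(q,p,sg)[1].as_matrix()[2,0]},
 {'type':'ineq','fun':lambda q:fk(q,p,sg)[0][2]-.33},{'type':'ineq','fun':lambda q:.55-fk(q,p,sg)[0][2]}]
best=[]
rng=np.random.default_rng(1)
for i in range(12):
    s=minimize(cost,np.clip(q0+rng.normal(0,.4*(i>0),7),lo+m,hi-m),constraints=cons,bounds=list(zip(lo+m,hi-m)),method='SLSQP',options=dict(maxiter=200))
    if s.success: best.append((s.fun,s.x))
best.sort(key=lambda t:t[0]); 
for c,q in best[:3]: print(round(c,3),np.round(q,2),np.round(fk(q,p,sg)[0],3))
q1=best[0][1]; n=12
print('tool z',np.round(fk(q1,p,sg)[1].as_matrix()[:,2],2),'max dq/row',np.abs(q1-q0).max()/n)
for j in range(1,n+1):
    x,R=fk(q0+(q1-q0)*j/n,p,sg); print(np.round((x-x0)*1000,0),np.round((R*R0.inv()).as_rotvec(),3))
E
python3 plan.py
```

```text
fk err [ 0.7 -0.3  0.3] 0.06464070413431053
3.775 [-2.04 -0.19  1.22  2.24 -1.22  1.77  0.6 ] [0.03  0.348 0.55 ]
4.465 [-2.04  1.1  -0.21  0.43 -1.22  0.32 -0.17] [-0.65  1.07  0.55]
4.465 [-2.04  1.1  -0.21  0.43 -1.22  0.32 -0.17] [-0.65  1.07  0.55]
tool z [-0.92  0.38 -0.  ] max dq/row 0.1332018481471707
[-27. -14. -10.] [-0.03   0.028  0.13 ]
[-56. -31. -16.] [-0.048  0.054  0.263]
[-87. -51. -19.] [-0.053  0.08   0.399]
[-119.  -74.  -19.] [-0.044  0.104  0.536]
[-151. -101.  -14.] [-0.022  0.126  0.673]
[-182. -130.   -6.] [0.015 0.147 0.81 ]
[-212. -163.    6.] [0.066 0.165 0.944]
[-240. -199.   21.] [0.132 0.181 1.076]
[-265. -238.   39.] [0.212 0.194 1.203]
[-287. -279.   59.] [0.308 0.204 1.325]
[-304. -323.   82.] [0.419 0.212 1.439]
[-316. -370.  105.] [0.544 0.217 1.543]
```

With the tool level, j6's lower limit forces the forearm level too, so the tool must be high (z≈0.8–0.9). Replanning without the low ceiling.

```bash
sed -e 's/\.55-fk/1.0-fk/' -e 's/return np.sum((q-q0)\*\*2)/return np.sum((q-q0)**2)+.5*np.sum((q-qn)**2*np.array([0,0,1,0,1,0,0]))/' -e 's/^m=.15/m=.12; qn=np.array([-1.5,0.1,0,1.2,0,.35,-1.57])/' plan.py > plan2.py
sed -i 's/rng.normal(0,.4\*(i>0),7)/(qn-q0)*rng.uniform(0,1.0)+rng.normal(0,.2,7)/' plan2.py
cat >> plan2.py <<'E'
# simulate local min-norm IK along waypoints
def err(q,x,R):
    a,b=fk(q,p,sg); return np.r_[x-a,(R*b.inv()).as_rotvec()]
def jac(q):
    a,b=fk(q,p,sg);J=np.zeros((6,7))
    for i in range(7):
        d=q.copy();d[i]+=1e-5;a2,b2=fk(d,p,sg);J[:3,i]=(a2-a)/1e-5;J[3:,i]=(b2*b.inv()).as_rotvec()/1e-5
    return J
q=q0.copy()
for j in range(1,n+1):
    x,R=fk(q0+(q1-q0)*j/n,p,sg)
    for _ in range(8):
        J=jac(q); q=np.clip(q+J.T@np.linalg.solve(J@J.T+1e-4*np.eye(6),err(q,x,R)),lo,hi)
print('sim end',np.round(q,2),np.linalg.norm(err(q,x,R)))
E
python3 plan2.py
```

```text
fk err [ 0.7 -0.3  0.3] 0.06464070413431053
1.255 [-2.04 -0.17  0.64  1.58 -1.05  0.29 -0.44] [0.159 0.713 0.874]
1.255 [-2.04 -0.17  0.64  1.58 -1.05  0.29 -0.44] [0.159 0.713 0.874]
1.255 [-2.04 -0.17  0.64  1.58 -1.05  0.29 -0.44] [0.159 0.713 0.874]
tool z [-0.08  1.   -0.  ] max dq/row 0.03252421869619998
[-17.  14.  30.] [ 0.04  -0.     0.046]
[-34.  25.  62.] [ 0.081 -0.002  0.092]
[-50.  34.  95.] [ 0.122 -0.005  0.136]
[-67.  41. 129.] [ 0.165 -0.01   0.179]
[-84.  44. 164.] [ 0.208 -0.015  0.221]
[-100.   46.  201.] [ 0.251 -0.022  0.261]
[-116.   44.  238.] [ 0.296 -0.03   0.3  ]
[-131.   40.  275.] [ 0.34  -0.04   0.338]
[-146.   33.  314.] [ 0.386 -0.051  0.374]
[-161.   23.  352.] [ 0.432 -0.062  0.409]
[-174.   11.  391.] [ 0.478 -0.076  0.443]
[-187.   -4.  429.] [ 0.525 -0.09   0.474]
sim end [-2.17 -0.2   0.73  1.59 -0.92  0.26 -0.53] 1.604310686145019e-15
```

A short path up to z≈0.87 works in the model. Doing the first half, then checking.

Request:
play_rows(plan=[[-8, 7, 15, 0.02, 0, 0.023, 20], [-17, 14, 30, 0.04, 0, 0.046, 20], [-34, 25, 62, 0.081, -0.002, 0.092, 20], [-50, 34, 95, 0.122, -0.005, 0.136, 20], [-67, 41, 129, 0.165, -0.01, 0.179, 20], [-84, 44, 164, 0.208, -0.015, 0.221, 20], [-100, 46, 201, 0.251, -0.022, 0.261, 20], [-100, 46, 201, 0.251, -0.022, 0.261, 20], [-100, 46, 201, 0.251, -0.022, 0.261, 20]])

```text
clock: 17.65
tcp_pos: [0.2458, 0.7639, 0.6477]
orientation: [-1.541, -1.285, -1.106]
contact_force: [0.1, -0.0, -3.5]
grip_width: 0.0326
```

```bash
python3 st.py; python3 plan2.py
```

```text
17.65 [0.2458 0.7639 0.6477] j [-2.16  0.02  0.93  1.75 -1.22  0.24 -0.38] F [ 0.1 -0.  -3.5] M [-1.45  0.2  -0.07] w 0.0326
x [0.091 0.263 0.96 ] y [ 0.989 -0.138 -0.056] z [ 0.117  0.955 -0.273] yawY -7.927701708087782
fk err [ 1.2 -0.9 -0.3] 0.06393722539931926
0.913 [-2.16 -0.21  0.63  1.6  -0.94  0.29 -0.53] [0.082 0.706 0.879]
0.913 [-2.16 -0.21  0.63  1.6  -0.94  0.29 -0.53] [0.082 0.706 0.879]
0.913 [-2.16 -0.21  0.63  1.6  -0.94  0.29 -0.53] [0.082 0.706 0.879]
tool z [-0.2   0.98 -0.  ] max dq/row 0.02512637096249683
[-15.   1.  18.] [ 0.021 -0.002  0.03 ]
[-30.   1.  36.] [ 0.042 -0.004  0.06 ]
[-44.  -0.  54.] [ 0.064 -0.006  0.09 ]
[-59.  -2.  73.] [ 0.086 -0.009  0.118]
[-73.  -5.  92.] [ 0.109 -0.012  0.147]
[-87. -10. 111.] [ 0.132 -0.016  0.174]
[-101.  -15.  131.] [ 0.156 -0.02   0.201]
[-114.  -21.  151.] [ 0.18  -0.025  0.228]
[-127.  -28.  171.] [ 0.204 -0.03   0.254]
[-140.  -37.  191.] [ 0.229 -0.035  0.279]
[-153.  -46.  211.] [ 0.254 -0.041  0.304]
[-165.  -57.  231.] [ 0.28  -0.047  0.328]
sim end [-2.17 -0.22  0.64  1.6  -0.92  0.29 -0.54] 2.3754946299780604e-15
```

Request:
play_rows(plan=[[-15, 1, 18, 0.021, -0.002, 0.03, 20], [-30, 1, 36, 0.042, -0.004, 0.06, 20], [-44, 0, 54, 0.064, -0.006, 0.09, 20], [-59, -2, 73, 0.086, -0.009, 0.118, 20], [-73, -5, 92, 0.109, -0.012, 0.147, 20], [-87, -10, 111, 0.132, -0.016, 0.174, 20], [-101, -15, 131, 0.156, -0.02, 0.201, 20], [-114, -21, 151, 0.18, -0.025, 0.228, 20], [-127, -28, 171, 0.204, -0.03, 0.254, 20], [-140, -37, 191, 0.229, -0.035, 0.279, 20], [-153, -46, 211, 0.254, -0.041, 0.304, 20], [-165, -57, 231, 0.28, -0.047, 0.328, 20]])

```text
clock: 18.85
tcp_pos: [0.0803, 0.7065, 0.8797]
orientation: [-1.057, -1.299, -1.064]
contact_force: [0.3, 1.4, -2.5]
grip_width: 0.0327
```

Request:
play_rows(plan=[[0, 0, 0, 0, 0, 0, 20], [0, 0, 0, 0, 0, 0, 20], [0, 0, 0, 0, 0, 0, 20]])

```text
clock: 19.15
tcp_pos: [0.0819, 0.7077, 0.8766]
orientation: [-1.063, -1.3, -1.064]
contact_force: [0.8, -0.2, -2.4]
grip_width: 0.0328
```

```bash
python3 st.py
python3 - <<'E'
from h import *
from scipy.spatial.transform import Rotation as Ro
M=Ro.from_rotvec(r.get_obs()['orientation']).as_matrix(); x=M[:,0]
print('fix',np.cross(x,[0,0,1]))
snap('wrist','wrist7.png');snap('top','top7.png');snap('scene','scene7.png')
E
```

```text
19.15 [0.0819 0.7077 0.8766] j [-2.18 -0.22  0.65  1.61 -0.92  0.28 -0.53] F [ 0.8 -0.2 -2.4] M [-1.48 -0.29 -0.01] w 0.0328
x [-0.003  0.002  1.   ] y [0.981 0.196 0.003] z [-0.196  0.981 -0.002] yawY 11.287981210390441
fix [ 0.00166978  0.00331267 -0.        ]
```

View pics/wrist7.png

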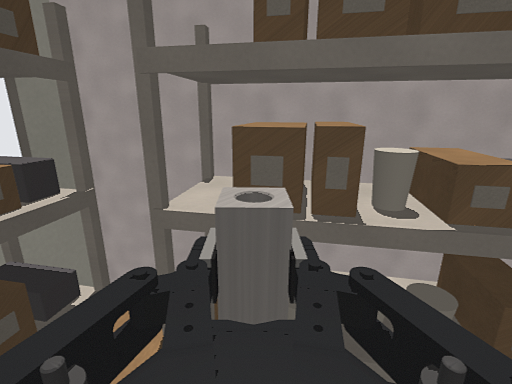

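View pics/top7.png

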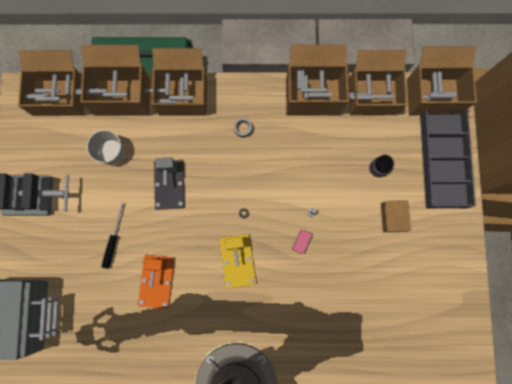

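The hole faces straight up at (253,196) in the wrist view, and the top view shows everything else where it was. I'll check the bar's true tilt in the pads from depth, and the bench edge.

Run:
```python
from h import *
d=load('wrist7')
Z=d['z_map'];v,u=np.mgrid[:384,:512];P=np.stack([u*Z,v*Z,Z],-1)@np.linalg.inv(d['camera_matrix']).T
P=(P-d['t'])@d['R']
def nrm(Q): 
    c=np.median(Q,0);Q=Q[np.linalg.norm(Q-c,axis=1)<.04];_,s,V=np.linalg.svd(Q-Q.mean(0));return np.round(V[2],4),s[2]/len(Q)**.5,Q.mean(0)
print('side',nrm(P[216:285,224:284].reshape(-1,3)))
T=P[189:207,222:288].reshape(-1,3);T=T[T[:,2]>np.median(T[:,2])-.004];print('top',nrm(T))
c=d['color'][180:330,200:310];cv2.imwrite('pics/w7c.png',cv2.resize(c,None,fx=4,fy=4))
g=cv2.cvtColor(d['color'],cv2.COLOR_BGR2GRAY)
s=load('scene7');print('corner',ray(s,222,75,0),ray(s,480,128,0))
```

```text
side (array([-0.1964,  0.9805, -0.0018]), np.float64(0.0005655906394352123), array([0.08824581, 0.67814044, 0.88673827]))
top (array([ 0.006 , -0.0431, -0.9991]), np.float64(0.0009152529582828885), array([0.08535475, 0.69454605, 0.90690264]))
corner [-0.2019685   0.73539733  0.        ] [0.92743497 0.8844303  0.        ]
```

The bar's side face is vertical to about 0.1°, the tool axis is within 0.2°, and it's at rest 0.87 m up. Handing in.

```bash
python3 -c "
from h import *
o=r.get_obs();print(o['clock'],o['tcp_pos'],o['grip_width'],abs(o['qvel']).max());print(r.hand_in())"
```

```text
19.3 [0.08160274 0.70779397 0.87672364] 0.03270707030173838 0.0036035229894648664
the job is handed in; nothing more can be done
None
```

I did the job as asked and handed it in at 19.3 s, with the spacer held hole-up about 0.87 m above the bench.

- **Finding the hole:** the wrist picture and depth showed it in the end facing +y. That was the only end I put on the pin, and it slid on without resistance.
- **Pushing home:** it stopped at the predicted depth with about 12 N of push. The gap left to the upright measured about 18 mm, which is the 50 mm pin less the 32 mm hole.
- **Final hold:** the hole points up to within 0.2° by the arm's reading and about 0.1° by the bar's side face in the depth image. A fit to the small top face read about 2.5° off, but it was noisy and I trusted it less. The grip is steady at 32.7 mm and the arm is at rest.
- **Other things:** in the last top view the other things and the look-alikes looked unmoved.
- **Detour:** on the first try at turning it up, the arm ran onto several joint limits (j2, j3, j5, j6). The force reading was about 10 N there, and I didn't find the cause. I replanned to a higher posture and the force dropped back to normal.

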